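# Close a nest-box logger housing and hold it shut

## Robot

A 7-joint arm with a two-finger parallel gripper is mounted at the origin on the work surface. World frame = base frame: x ahead of the robot, y to its left, z up, the work surface at z = 0. Lengths are in m, angles in rad, forces in N, time in s.
With the tool pointing down it reaches from about 0.4 to 0.875 m from the base axis. Payload 6.5 kg.
Tool frame: the origin (TCP) lies midway between the tips of the shut fingers; the grasp point (between the pads) lies 19 mm behind it; z points along the fingers, y is the line along which they close (so a half turn about z gives the same grasp; the last joint's range is limited). The gripper opens to 88 mm and grips with 3 to 60 N. Pads are 18 mm wide; open, the fingers measure 123 mm over their backs; the gripper's body (75 mm by 187 mm) begins 45 mm behind the grasp point.
Start: joints at [1.126, 0.536, -0.004, 1.538, 0.003, 1.067, -0.071], TCP at [0.24, -0.604, 0.202] pointing down, gripper open.
Joint ranges: [-2.7, 2.7], [-0.37, 2.16], [-1.27, 1.26], [0.24, 2.4], [-1.31, 4.45], [0.19, 1.91], [-2.76, 2.76]. Speed limits (rad/s): [2.39, 2.39, 3.14, 3.14, 3.14, 3.14, 3.14].

## Interface

Orientations are given as a unit quaternion [w, x, y, z].
In Python, from plant import readout, camera, arm, nets gives the robot as it stands.
- The arm moves only by the shell command python3 -m inch 'ROWS' [OPENING] [FORCE]. ROWS is a JSON list of rows, 1 to 8 of them, each of 6 numbers: dx, dy, dz in m, then a rotation vector rx, ry, rz in rad; each row is the pose to reach, as a shift and turn from the pose commanded when the command began, along the tool's axes at that moment; what a row does not reach only later rows make up. A row lasts 1/8 s, in which the tool goes at most 0.0625 m and 0.188 rad, less where a joint would pass 70% of its speed; a pose out of reach is approached as far as the arm can. OPENING is the finger opening in m, set as the command begins (- or left out keeps the last). The fingers move at their own pace and stop on an object; FORCE is the grip in N (left out, the last holds). Time passes only in rows, so rows that do not move let the fingers close. It prints the time, the measured TCP pose, the force, the opening and the grip force at its end.
- readout.observe(): the state, without advancing time (a new reading comes with each control period).
- camera(name): name is "scene" or "side" or "wrist"; returns a dict with "color" (384x512x3 uint8, red, green, blue), "depth" (384x512 float32, m along the optical axis (not along the pixel's ray), 0 where there is no reading), "vfov" (degrees; the focal length in pixels is half the picture's height over the tangent of half this angle, whatever the lens; pixels are square), "cx", "cy" (the principal point, pixels), "R" (3x3) and "t" (3): a world point X has camera coordinates R X + t; the wrist camera has in their place "hand_eye" (4x4, takes a point from camera to tool coordinates, whose origin is the TCP and whose axes are the flange's). Camera axes: x right, y down, z forward; pixel columns grow to the right and rows downward; lengths in m; the calibration is good to about 2 mm. A picture is of the moment at which its call begins: read the wrist's pose just before it.
- arm.close_job(): hands the job in; it is judged then, once.
Trained networks look in a picture, given as the dict that the camera call returned (one of the last four; its "shot" number tells which), for a name from the list of things; names that differ only in an ending like _2 or _b are one class to them, and where a whole thing is asked for, a point or a joint stands for the part that bears it (a point fixed in the world has none). Each returns a list of dicts, best first, with "confidence" (0 to 1); they miss things now and then, are a little off and sometimes report something else, mostly with a low value. They report only what shows in the picture. A call takes as long as a camera call. They do not tell look-alikes from the thing itself.
- nets.recognise(name, picture): "point" ([column, row] in pixels, amid what is visible of it).
- nets.trace(name, picture): "region" (384x512 bool, what is visible of it) and "point" ([column, row] in pixels, amid what is visible of it).
The state is a dict: "t": time; "joint_positions": joint angles; "qvel": joint speeds; "joint_torque": joint torques, N m; "position": TCP position; "eef_rot": TCP orientation; "wrist_force": force on the tool from outside, world axes, zero at the start; "moment": the same for the moment, N m; "opening": finger opening in m; "grasp_force": force on a finger pad.
Only numpy, scipy, OpenCV 4.12 (cv2) and the standard library are available. Lean on these libraries where they do the work, as an engineer would, in place of code of your own. Each camera call takes 0.05 s, during which the arm holds its last target. There are 200 camera calls.

## Task

Pull the top drawer of the small desk drawer unit all the way out to its stop and take the grey logger cover out of it. Set the cover on the two dowels of the lower half in the jig and press it down against the sprung tray until the two halves meet with no gap. Finish while the gripper is still holding the cover pressed shut; leave the drawer open and do not disturb the other things on the desk.

Things in the scene. Friction and masses are not known exactly. Their poses are not given: they have to be found in the camera images.
- cab_drawer0 (a joint): Top drawer of the grey two-drawer desk unit, m: 0 closed (at the start it is up to 20 mm open), 0.150 at the outer stop. It slides out along the unit's -x axis with about 1 N of friction and stays where it is left. Inside 175 deep x 218 wide, walls 52 mm high and 6 thick, floor 6 thick, top of the floor 88 mm above the desk.
- cab_drawer0_handle (a point): Centre of the top drawer's handle: a level steel bar 11 mm thick, 120 long along the point's y axis, its centre 35 mm in front of the drawer face (29 mm free between them) and 38 mm below the unit's top. Moves with the drawer. Axes as the unit's: +x points into the unit, the drawer opens to -x.
- cab: The grey drawer unit, 220 deep x 260 wide x 156 high, fixed on the desk, front towards the robot. Origin at the centre of its underside; x points from front to back. Closed drawer faces at x = -110 mm; front edge of its top panel at x = -95 mm.
- cover: Grey plastic cover half, 0.12 kg, lying upright on the floor of the top drawer, long axis roughly along the drawer's width. Plate 108 (x) x 56 (y) x 10 mm, two 9 mm through holes at x = +-42, y = 0; raised block 60 x 46 up to 22 mm; on it a grip fin 40 (x) x 14 (y), from 22 to 46 mm. Origin: centre of the underside, z up. Both ends alike: fits either way round.
- jig: Aluminium base plate 130 (x) x 80 (y) x 8 mm, fixed to the desk, with the grey plastic lower half 108 x 56 mm screwed on it; rim of the lower half 38 mm above the desk. Origin at the centre of the underside. Two upright steel dowels of 7 mm at x = +-42 mm, y = 0, rise 18 mm above the rim, the last 5 mm tapered to 3 mm.
- seat (a point): Centre of the lower half's rim, 38 mm above the desk, axes as the jig's. With the housing fully closed, the cover's origin lies here.
- tray (a joint): Sprung aluminium battery tray 56 x 40 mm in the middle of the lower half. At 0 its top stands 6 mm above the rim; value in m, growing as it is pressed down; 0.006 = level with the rim, stop at 0.008. It pushes up with 6 N at 0 and 12 N at 0.006, so the cover laid on it stays 6 mm open unless pressed.
- pliers: Bystander: pliers with red grips lying on the desk, 165 long, 12 high; origin on the desk near their middle. Leave alone.
- canister: Bystander: black round canister, 32 across, 45 high; origin at the centre of its underside. Leave alone.
- jar: Bystander: glass jar with white cap, 60 across, 90 high; origin at the centre of its underside. Leave alone.
- mouse: Bystander: black computer mouse, 80 long, 30 high; origin under its rounded end. Leave alone.
Mind the look-alikes: they are no part of the job. What is shaped like the jig but yellow is not meant.

How it is judged:
By the outcome, as a careful person would: the job done as asked, in the order asked, and still so for the second after the job is handed in, while the arm keeps its last pose, push and grip.
It also fails if it takes over 58 s, if anything falls off the work surface, if the arm or the gripper's body presses on something with over 40 N, if the wrist force passes 120 N, or if a joint passes its speed limit or range.

## Working session

There is one attempt and no reset: what is moved stays moved. The work goes in short steps, Python scripts to look and compute and a shell command to move; the robot and the scene stay as the last step left them, time stands still between calls to the robot, and variables do not carry over. Pictures are saved under pics/ and viewed, at most 11 in all, crops included, and the job is handed in when it is done.

```bash
ls; mkdir -p pics; cat > h.py <<'E'
import numpy as np, cv2
from plant import readout, camera, arm, nets
from scipy.spatial.transform import Rotation as Ro
def pose():
    s=readout.observe(); q=np.array(s["eef_rot"]).ravel()
    return np.array(s["position"]), Ro.from_quat(q[[1,2,3,0]]).as_matrix(), s
def shot(name):
    p,R,s=pose(); c=camera(name)
    f=c["color"].shape[0]/2/np.tan(np.radians(c["vfov"])/2); c["f"]=f
    if "hand_eye" in c:
        H=np.array(c["hand_eye"]); c["Rw"]=R@H[:3,:3]; c["o"]=R@H[:3,3]+p
    else:
        c["Rw"]=np.array(c["R"]).T; c["o"]=-c["Rw"]@np.array(c["t"])
    return c
def ray(c,uv):
    return c["Rw"]@np.array([(uv[0]-c["cx"])/c["f"],(uv[1]-c["cy"])/c["f"],1.])
def cloud(c):
    v,u=np.mgrid[:384,:512]; d=c["depth"]
    P=np.stack([(u-c["cx"])/c["f"]*d,(v-c["cy"])/c["f"]*d,d],-1)@c["Rw"].T+c["o"]
    P[d<=0]=np.nan; return P
def proj(c,X):
    x=c["Rw"].T@(np.array(X)-c["o"]); return x[:2]/x[2]*c["f"]+[c["cx"],c["cy"]]
def save(c,n): cv2.imwrite("pics/"+n,c["color"][:,:,::-1])
def tri(c1,u1,c2,u2):
    a,b=ray(c1,u1),ray(c2,u2); A=np.stack([a,-b],1); s=np.linalg.lstsq(A,c2["o"]-c1["o"],rcond=None)[0]
    x,y=c1["o"]+s[0]*a,c2["o"]+s[1]*b; return (x+y)/2,np.linalg.norm(x-y)
E
python3 - <<'E'
from h import *
p,R,s=pose(); print(p,R.round(2).tolist(),s["t"])
for n in ["scene","side"]:
    c=shot(n); save(c,n+"0.png"); P=cloud(c); print(n,c["o"].round(3),c["f"])
    for k in ["cab","cab_drawer0","cab_drawer0_handle","cover","jig","tray","pliers","canister","jar","mouse"]:
        for r in nets.trace(k,c)[:3]:
            m=r["region"]; print(k,round(r["confidence"],2),np.round(r["point"]),m.sum(),np.nanmedian(P[m],0).round(3))
cv2.imwrite("pics/both.png",np.vstack([cv2.imread("pics/scene0.png")]))
E
```

```text
pics
[ 0.24008959 -0.60331769  0.20066018] [[0.93, 0.37, -0.0], [0.37, -0.93, 0.0], [-0.0, -0.0, -1.0]] 0.0
scene [1.02  0.664 0.979] 420.8300955639715
cab 0.58 [285. 314.] 14862 [0.751 0.312 0.154]
cab_drawer0 0.76 [330. 284.] 1420 [0.623 0.3   0.135]
cab_drawer0_handle 0.82 [328. 284.] 1384 [0.623 0.298 0.136]
cab_drawer0_handle 0.55 [257. 181.] 169 [ 0.523 -0.146  0.042]
cover 0.29 [256. 190.] 895 [ 0.532 -0.129  0.029]
jig 0.75 [258. 192.] 905 [ 0.532 -0.129  0.028]
jig 0.56 [310. 174.] 801 [ 0.356 -0.09   0.031]
tray 0.59 [312. 170.] 165 [ 0.344 -0.105  0.042]
tray 0.46 [258. 181.] 167 [ 0.523 -0.145  0.043]
pliers 0.7 [338. 224.] 371 [0.404 0.107 0.009]
canister 0.7 [328. 281.] 1488 [0.623 0.293 0.135]
canister 0.64 [226. 240.] 158 [ 0.717 -0.008  0.036]
jar 0.67 [197. 252.] 668 [0.816 0.008 0.065]
mouse 0.7 [259. 128.] 240 [ 0.34  -0.432  0.017]
side [-0.134  0.582  0.86 ] 381.8358350257905
cab 0.61 [122. 210.] 8500 [0.677 0.309 0.15 ]
cab_drawer0 0.66 [143. 227.] 2281 [0.611 0.297 0.118]
cab_drawer0_handle 0.71 [140. 225.] 2266 [0.611 0.296 0.118]
jig 0.91 [310. 234.] 1065 [ 0.329 -0.088  0.025]
jig 0.63 [277. 199.] 765 [ 0.504 -0.13   0.026]
tray 0.75 [314. 226.] 127 [ 0.335 -0.102  0.042]
tray 0.54 [277. 190.] 106 [ 0.516 -0.144  0.042]
tray 0.17 [140. 227.] 2194 [0.611 0.295 0.119]
pliers 0.73 [246. 258.] 401 [0.397 0.105 0.009]
pliers 0.63 [277. 199.] 781 [ 0.504 -0.13   0.027]
canister 0.61 [210. 187.] 117 [ 0.7   -0.013  0.028]
canister 0.29 [247. 262.] 406 [0.397 0.108 0.009]
jar 0.86 [188. 171.] 392 [0.789 0.003 0.057]
mouse 0.72 [374. 186.] 302 [ 0.323 -0.428  0.015]
```

View pics/scene0.png

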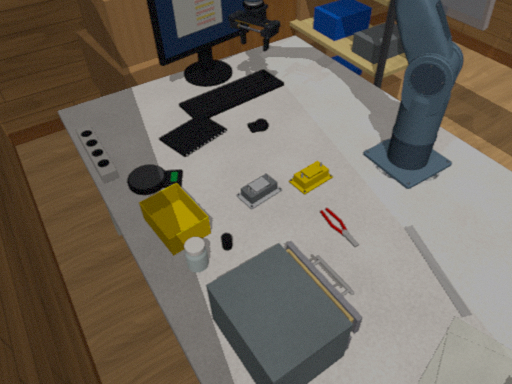

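View pics/side0.png

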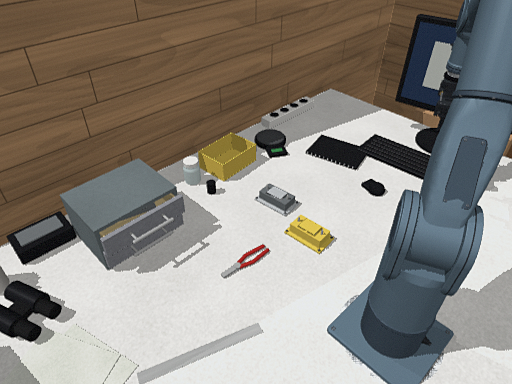

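Scene view: the grey jig is at (259,190), with the yellow look-alike at (311,177). The handle bar is at about (330,273), the pliers at (338,224) and the canister at (226,240). Side view: the grey jig is at (277,198), the yellow one at (309,233) and the handle at (152,228). I choose the grey jig. The cover can't be seen yet because it is in the drawer.

```bash
python3 - <<'E'
from h import *
out=[]
for n in ["scene","side"]:
    c=shot(n); P=cloud(c); x,y,z=P[...,0],P[...,1],P[...,2]
    m=(abs(z-.156)<.006)&(x>.5)&(y>.1)&(y<.55)
    Q=P[m]; r=cv2.minAreaRect((Q[:,:2]*1000).astype(np.float32)); print(n,"top",r,np.median(Q[:,2]))
    print(cv2.boxPoints(r).round(0).tolist())
    # front things
    reg=nets.trace("cab_drawer0_handle",c)[0]["region"]
    a=np.radians(r[2]); 
    Q=P[reg]; Q=Q[~np.isnan(Q[:,0])]
    out.append(Q)
    m=(z>.008)&(z<.1)&(abs(x-.52)<.1)&(abs(y+.135)<.09)
    cl=c["color"].astype(int); grey=(cl.max(-1)-cl.min(-1)<50); m&=grey
    Q=P[m]; h=Q[abs(Q[:,2]-.008)<.004]; print("jig n",len(Q), "z hist",np.histogram(Q[:,2],bins=np.arange(.004,.07,.004)))
    for lo,hi in [(.004,.07),(.034,.041),(.041,.048)]:
        q=Q[(Q[:,2]>lo)&(Q[:,2]<hi)]; print(lo,len(q),cv2.minAreaRect((q[:,:2]*1000).astype(np.float32)))
    v,u=np.where(reg); 
    b=max(0,u.min()-25),max(0,v.min()-25),u.max()+25,v.max()+25
    j=c["color"][int(150):215,225:300] if n=="scene" else c["color"][170:230,240:320]
    A=cv2.resize(c["color"][b[1]:b[3],b[0]:b[2]],(400,400)); B=cv2.resize(j,(400,400),interpolation=cv2.INTER_CUBIC)
    cv2.imwrite(f"pics/crop_{n}.png",np.hstack([A,B])[:,:,::-1]); print(b)
np.savez("handle.npz",a=out[0],b=out[1])
E
```

```text
scene top ((944.100830078125, 267.01031494140625), (282.992919921875, 622.27587890625), 85.347412109375) 0.15471760702745674
[[623.0, 151.0], [1243.0, 101.0], [1266.0, 383.0], [645.0, 433.0]]
jig n 676 z hist (array([  0,  84,  37,  29,  34,  38,  35, 101, 149, 129,  31,   6,   3,
         0,   0,   0]), array([0.004, 0.008, 0.012, 0.016, 0.02 , 0.024, 0.028, 0.032, 0.036,
       0.04 , 0.044, 0.048, 0.052, 0.056, 0.06 , 0.064, 0.068]))
0.004 676 ((521.1507568359375, -141.30357360839844), (128.81028747558594, 73.77009582519531), 2.736971616744995)
0.034 248 ((521.32763671875, -146.1171112060547), (110.1648941040039, 58.3270149230957), 7.839244842529297)
0.041 130 ((522.5588989257812, -143.0613555908203), (86.19270324707031, 44.963260650634766), 7.29603910446167)
(np.int64(261), np.int64(216), np.int64(386), np.int64(357))
side top ((942.9078369140625, 282.101806640625), (608.1244506835938, 359.0507507324219), 0.25575175881385803) 0.15447014271411874
[[638.0, 460.0], [640.0, 101.0], [1248.0, 104.0], [1246.0, 463.0]]
jig n 579 z hist (array([  0,  52,  33,  38,  32,  29,  41, 132,  91, 111,  13,   5,   2,
         0,   0,   0]), array([0.004, 0.008, 0.012, 0.016, 0.02 , 0.024, 0.028, 0.032, 0.036,
       0.04 , 0.044, 0.048, 0.052, 0.056, 0.06 , 0.064, 0.068]))
0.004 579 ((512.0567016601562, -141.87887573242188), (123.51814270019531, 73.73405456542969), 7.362229824066162)
0.034 206 ((517.3848266601562, -145.5546417236328), (109.781982421875, 60.35548782348633), 7.167860984802246)
0.041 99 ((516.3482666015625, -142.6916046142578), (89.16260528564453, 39.33385467529297), 7.176135540008545)
(np.int64(75), np.int64(169), np.int64(209), np.int64(281))
```

View pics/crop_side.png

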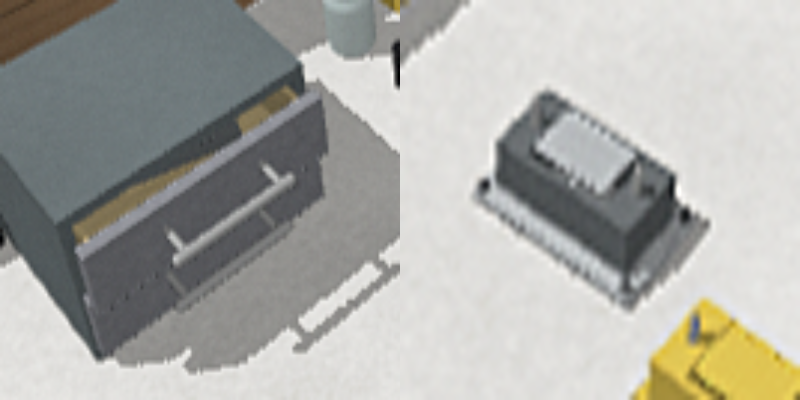

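The crop shows the drawer slightly open, with the bar handle free in front of it, and the grey jig with two dowels and a light tray. The yellow jig is at the lower right. Next I'll fit the cabinet and handle.

```bash
python3 - <<'E'
from h import *
for n in ["scene","side"]:
    c=shot(n); P=cloud(c); x,y,z=P[...,0],P[...,1],P[...,2]
    m=(abs(z-.155)<.006)&(x>.5)&(y>.1)&(y<.5)&(x<.95)
    k,l,st,_=cv2.connectedComponentsWithStats(m.astype(np.uint8)); i=1+st[1:,4].argmax(); m=l==i
    Q=P[m]; r=cv2.minAreaRect((Q[:,:2]*1000).astype(np.float32)); print(n,r); 
    # front-edge fit: project on yaw
    w,h=r[1]; 
    a=np.radians(r[2]); a=a if w<h else a-np.pi/2
    # long side is width(260) ; unit x axis = short-side dir
    ex=np.array([np.cos(a),np.sin(a)]); ex=ex if ex[0]>0 else -ex; ey=np.array([-ex[1],ex[0]])
    print("ex",ex,"yaw",np.degrees(np.arctan2(ex[1],ex[0])))
    cen=np.array(r[0])/1000
    L=(P[...,:2]-cen)@np.stack([ex,ey],1)
    s=(z>.02)&(z<.148)&(L[...,0]<-.06)&(L[...,0]>-.25)&(abs(L[...,1])<.14)
    lx=L[...,0][s]; print(np.histogram(lx,bins=np.arange(-.25,-.06,.01)))
    hb=s&(z>.095)&(L[...,0]<-.135)
    H=P[hb]; print("top front",np.percentile(L[m][:,0],2),len(H))
    if len(H): 
        lh=L[hb]; b=lh[:,0]<lh[:,0].min()+.02; print("handle", np.percentile(lh,[2,50,98],axis=0).round(3).tolist(), np.percentile(H[:,2],[2,50,98]), np.percentile(lh[b],[2,50,98],axis=0).round(3).tolist(),H[b].mean(0), np.percentile(H[b][:,2],[2,50,98]))
E
```

```text
scene ((749.3998413085938, 282.4179992675781), (206.97732543945312, 263.752197265625), 1.9166061878204346)
ex [0.99944056 0.03344485] yaw 1.9166061878204348
(array([  0,   0,   0,   0,   0,   0,   0, 113, 142,  24,   8, 264, 679,
       304,  24,  66,  75,  68]), array([-0.25, -0.24, -0.23, -0.22, -0.21, -0.2 , -0.19, -0.18, -0.17,
       -0.16, -0.15, -0.14, -0.13, -0.12, -0.11, -0.1 , -0.09, -0.08,
       -0.07]))
top front -0.09744689781894043 334
handle [[-0.176, -0.078], [-0.168, 0.006], [-0.135, 0.086]] [0.11461458 0.12100669 0.14228335] [[-0.176, -0.058], [-0.169, 0.004], [-0.161, 0.064]] [0.57987702 0.28157205 0.12029687] [0.11487735 0.12047088 0.12477259]
side ((746.1875610351562, 282.8006591796875), (212.68148803710938, 262.4954833984375), 1.6583855152130127)
ex [0.99958114 0.02894025] yaw 1.6583855152130127
(array([   0,    0,    0,    0,    0,    0,    0,  171,   28,  171,   48,
       1474,  205,  672,  248,   99,   42,   41]), array([-0.25, -0.24, -0.23, -0.22, -0.21, -0.2 , -0.19, -0.18, -0.17,
       -0.16, -0.15, -0.14, -0.13, -0.12, -0.11, -0.1 , -0.09, -0.08,
       -0.07]))
top front -0.101648168705619 1122
handle [[-0.177, -0.118], [-0.137, 0.015], [-0.135, 0.123]] [0.09646622 0.1202389  0.142384  ] [[-0.178, -0.058], [-0.175, 0.005], [-0.161, 0.063]] [0.57270219 0.28172203 0.11953736] [0.11356349 0.12000406 0.12374215]
```

```bash
cat >> h.py <<'E'
def tgt(pos,yaw,cmd=None):
    """shift & turn, tool axes, to a tool-down pose with tool x at yaw (deg)"""
    p,R,s=pose(); a=np.radians(yaw)
    Rt=np.array([[np.cos(a),np.sin(a),0],[np.sin(a),-np.cos(a),0],[0,0,-1]])
    print("d",(R.T@(np.array(pos)-p)).round(4),"rv",Ro.from_matrix(R.T@Rt).as_rotvec().round(4))
def state():
    p,R,s=pose(); print(round(s["t"],2),p.round(4),"yaw",np.degrees(np.arctan2(R[1,0],R[0,0])).round(2),"F",np.round(s["wrist_force"],1),"op",round(float(s["opening"]),4),"g",s["grasp_force"])
E
python3 - <<'E'
from h import *
c=shot("wrist"); print(c["hand_eye"],c["f"]); state()
tgt([.46,-.145,.30],7.3)
E
```

```text
[[ 2.42204304e-04 -9.64208737e-01 -2.65144211e-01  6.78332489e-02]
 [ 9.99999957e-01  2.77917236e-04 -9.71770552e-05 -4.63976530e-04]
 [ 1.67387112e-04 -2.65144176e-01  9.64208763e-01 -1.83162283e-01]
 [ 0.00000000e+00  0.00000000e+00  0.00000000e+00  1.00000000e+00]] 337.5745876014068
1.45 [ 0.2404 -0.6039  0.2015] yaw 21.71 F [-0.2  0.5  0.2] op 0.0877 g 0.0
d [ 0.3738 -0.3451 -0.0985] rv [0.     0.     0.2515]
```

```bash
python3 -m inch '[[0.045,-0.04,-0.02,0,0,0],[0.09,-0.085,-0.04,0,0,0.05],[0.14,-0.13,-0.06,0,0,0.1],[0.185,-0.17,-0.08,0,0,0.15],[0.23,-0.21,-0.1,0,0,0.2],[0.28,-0.26,-0.1,0,0,0.25],[0.325,-0.3,-0.1,0,0,0.25],[0.36,-0.335,-0.1,0,0,0.25]]'
python3 -m inch '[[0,0,0,0,0,0],[0,0,0,0,0,0]]'
python3 - <<'E'
from h import *
c=shot("wrist"); save(c,"w_jig.png"); P=cloud(c); z=P[...,2]
state()
for k in ["jig","tray"]:
    for r in nets.trace(k,c)[:2]: print(k,r["confidence"],r["point"],np.nanmedian(P[r["region"]],0).round(4))
for lo,hi in [(.005,.07),(.033,.0405),(.0415,.047),(.05,.062)]:
    m=(z>lo)&(z<hi)&(abs(P[...,0]-.52)<.1)&(abs(P[...,1]+.145)<.09)
    q=(P[m][:,:2]*1000).astype(np.float32); print(lo,len(q),cv2.minAreaRect(q) if len(q)>5 else "",np.median(P[m][:,2]) if len(q) else "")
np.savez("jig.npz",P=P,col=c["color"])
E
```

```text
t: 2.45
position: [0.4489, -0.1641, 0.302]
eef_rot: [0.0, 0.998, 0.064, 0.001]
wrist_force: [1.3, 0.1, 0.8]
opening: 0.0879
grasp_force: 0.0
t: 2.7
position: [0.4479, -0.1665, 0.3015]
eef_rot: [0.0, 0.998, 0.064, -0.0]
wrist_force: [-0.3, -0.4, -0.9]
opening: 0.0882
grasp_force: 0.0
2.75 [ 0.4476 -0.1671  0.3014] yaw 7.28 F [ 0.3 -0.4 -0.3] op 0.0881 g 0.0
jig 0.82 [243.1, 93.4] [ 0.5214 -0.1467  0.0375]
jig 0.68 [199.9, 212.7] [ 0.3526 -0.107   0.0374]
tray 0.95 [241.4, 97.2] [ 0.5189 -0.1461  0.044 ]
tray 0.65 [195.2, 224.9] [ 0.3421 -0.1036  0.0441]
0.005 5867 ((517.8058471679688, -146.158447265625), (129.82891845703125, 80.02603149414062), 7.2378129959106445) 0.037443890586716266
0.033 1950 ((518.1366577148438, -146.17568969726562), (106.69050598144531, 55.96741485595703), 7.333776473999023) 0.0379738906144895
0.0415 1443 ((518.6876220703125, -145.5810089111328), (78.51248931884766, 39.0801887512207), 7.6601409912109375) 0.044000754866298675
0.05 50 ((518.5043334960938, -146.40684509277344), (88.8855972290039, 6.054891109466553), 7.734058856964111) 0.053084027308381854
```

View pics/w_jig.png

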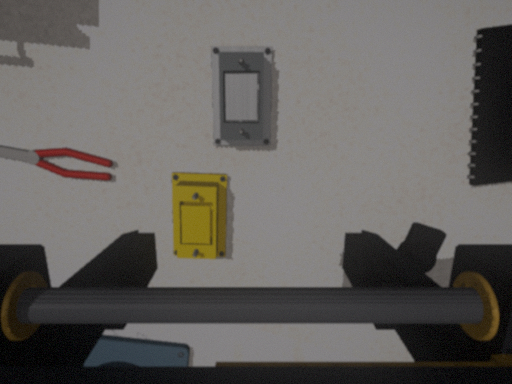

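The wrist view shows the grey jig at (243,95), with dowels at (243,63) and (245,132). The yellow look-alike is at (200,213). All heights match: rim 38 mm, tray 44 mm. The jig is at (0.518, -0.146) with yaw 7.35°. Next is the handle.

```bash
python3 - <<'E'
from h import *
tgt([.56,.23,.30],91.8)
E
```

```text
d [ 0.1615 -0.3801  0.0012] rv [ 0.0000e+00  5.0000e-04 -1.4763e+00]
```

```bash
python3 -m inch '[[0.02,-0.05,0,0,0,-0.18],[0.04,-0.1,0,0,0,-0.36],[0.06,-0.15,0,0,0,-0.54],[0.08,-0.2,0,0,0,-0.72],[0.1,-0.25,0,0,0,-0.9],[0.12,-0.3,0,0,0,-1.08],[0.14,-0.35,0,0,0,-1.26],[0.161,-0.38,0,0,0,-1.44]]'
python3 -m inch '[[0,0,0,0,0,-0.036],[0,0,0,0,0,-0.036],[0,0,0,0,0,-0.036]]'
python3 - <<'E'
from h import *
c=shot("wrist"); save(c,"w_han.png"); P=cloud(c); z=P[...,2]
state()
for k in ["cab_drawer0_handle","cover"]:
    for r in nets.trace(k,c)[:2]: print(k,r["confidence"],r["point"],r["region"].sum(),np.nanmedian(P[r["region"]],0).round(4))
m=(abs(z-.12)<.008)&(P[...,0]<.63)&(P[...,0]>.53)&(abs(P[...,1]-.28)<.1)
k,l,st,_=cv2.connectedComponentsWithStats(m.astype(np.uint8)); m=l==1+st[1:,4].argmax()
print(cv2.minAreaRect((P[m][:,:2]*1000).astype(np.float32)),np.percentile(P[m][:,2],[5,50,95]))
Q=P[m]; b=Q[Q[:,0]<np.median(Q[:,0])+.008]; print("bar",np.percentile(b,[3,50,97],axis=0).round(4).tolist(),np.degrees(np.polyfit(b[:,1],b[:,0],1)[0]))
m=(z>.09)&(z<.16)&(P[...,0]>.5)&(abs(P[...,1]-.28)<.04)
print(np.histogram(P[m][:,0],bins=np.arange(.55,.70,.005)))
E
```

```text
t: 3.85
position: [0.5593, 0.2333, 0.3014]
eef_rot: [-0.0, 0.706, 0.709, 0.0]
wrist_force: [0.1, 0.0, 0.6]
opening: 0.0879
grasp_force: 0.0
t: 4.22
position: [0.5592, 0.2296, 0.3015]
eef_rot: [0.001, 0.696, 0.718, -0.0]
wrist_force: [0.2, 0.9, 0.0]
opening: 0.0882
grasp_force: 0.0
4.28 [0.5592 0.2299 0.3016] yaw 91.76 F [ 0.  -0.6 -0.1] op 0.088 g 0.0
cab_drawer0_handle 0.56 [311.4, 110.4] 11904 [0.6195 0.2888 0.123 ]
((589.865478515625, 279.7745056152344), (40.831581115722656, 199.1582794189453), 1.785107135772705) [0.11621038 0.12203557 0.12470178]
bar [[0.5692, 0.22, 0.1191], [0.575, 0.284, 0.1224], [0.5835, 0.3389, 0.1244]] -1.266885226995837
(array([  0,   0,   0,  58, 375, 344,  31,   0,   0,   0,   0, 327, 652,
       413, 370, 299,  73,   0, 227, 527, 444, 445, 443, 453, 449, 447,
       438, 446, 443]), array([0.55 , 0.555, 0.56 , 0.565, 0.57 , 0.575, 0.58 , 0.585, 0.59 ,
       0.595, 0.6  , 0.605, 0.61 , 0.615, 0.62 , 0.625, 0.63 , 0.635,
       0.64 , 0.645, 0.65 , 0.655, 0.66 , 0.665, 0.67 , 0.675, 0.68 ,
       0.685, 0.69 , 0.695]))
```

View pics/w_han.png

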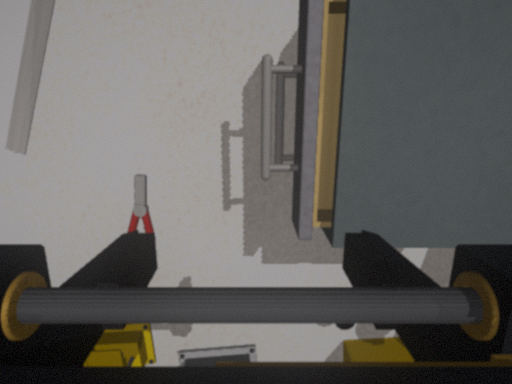

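The handle bar is clear at (267,115), with the drawer face at (310,110) and the yellow drawer rim behind it. The bar is at about (0.5755, 0.281), with its top at 0.124.

```bash
python3 - <<'E'
from h import *
tgt([.5757,.281,.106],91.8)
E
```

```text
d [0.0499 0.0181 0.1957] rv [0.0005 0.0006 0.0006]
```

```bash
python3 -m inch '[[0.03,0.01,0.02,0,0,0],[0.05,0.018,0.05,0,0,0],[0.05,0.018,0.08,0,0,0],[0.05,0.018,0.11,0,0,0],[0.05,0.018,0.14,0,0,0],[0.05,0.018,0.16,0,0,0],[0.05,0.018,0.18,0,0,0],[0.05,0.018,0.195,0,0,0]]' 0.023
python3 -m inch '[[0,0,0,0,0,0],[0,0,0,0,0,0],[0,0,0,0,0,0],[0,0,0,0,0,0]]' 0.005 25
```

```text
t: 5.38
position: [0.5754, 0.2822, 0.1057]
eef_rot: [0.0, 0.695, 0.719, 0.0]
wrist_force: [0.7, 0.5, -0.3]
opening: 0.023
grasp_force: 0.0
t: 5.88
position: [0.5756, 0.2825, 0.1071]
eef_rot: [0.0, 0.695, 0.719, 0.0]
wrist_force: [0.2, 0.1, 0.4]
opening: 0.0051
grasp_force: 0.0
```

```bash
python3 - <<'E'
from h import *
c=shot("wrist"); s=shot("side"); state()
a=cv2.resize(s["color"][170:300,60:230],(400,306))
cv2.imwrite("pics/miss.png",np.hstack([cv2.resize(c["color"],(400,306)),a])[:,:,::-1])
P=cloud(s); m=(abs(P[...,2]-.12)<.006)&(abs(P[...,1]-.28)<.06)&(P[...,0]>.5)&(P[...,0]<.66)
print(np.histogram(P[m][:,0],bins=np.arange(.5,.66,.01)))
E
```

```text
5.97 [0.5755 0.2823 0.1068] yaw 91.95 F [-0.2  0.   0.4] op 0.0052 g 0.0
(array([ 0,  0,  0,  0,  0,  0, 46, 84,  7,  8, 53, 19,  0,  0,  0,  0]), array([0.5 , 0.51, 0.52, 0.53, 0.54, 0.55, 0.56, 0.57, 0.58, 0.59, 0.6 ,
       0.61, 0.62, 0.63, 0.64, 0.65, 0.66]))
```

View pics/miss.png

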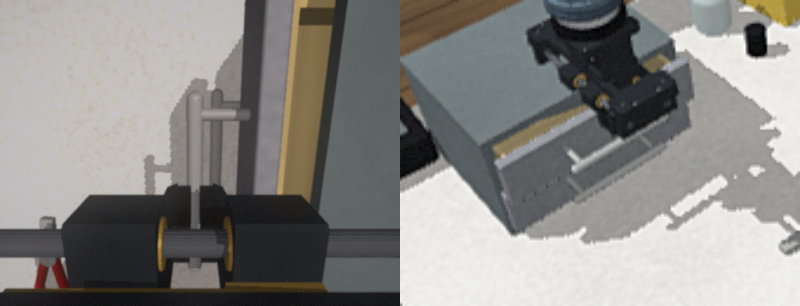

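The bar lies between the fingertips at (195,195), but below the pads. I'll open, go 8 mm deeper (the body still clears the unit's top by 6 mm) and close again.

```bash
python3 -m inch '[[0,0,0,0,0,0],[0,0,0,0,0,0],[0,0,0.004,0,0,0],[0,0,0.0075,0,0,0]]' 0.024
python3 -m inch '[[0,0,0,0,0,0],[0,0,0,0,0,0],[0,0,0,0,0,0],[0,0,0,0,0,0]]' 0 25
```

```text
t: 6.48
position: [0.5751, 0.2822, 0.0986]
eef_rot: [-0.0, 0.695, 0.719, -0.0]
wrist_force: [0.3, -0.4, -1.2]
opening: 0.024
grasp_force: 0.0
t: 6.98
position: [0.5753, 0.2823, 0.0991]
eef_rot: [0.0, 0.695, 0.719, 0.0]
wrist_force: [-0.4, -0.4, -0.8]
opening: 0.0006
grasp_force: 0.0
```

```bash
python3 - <<'E'
from h import *
c=shot("wrist"); state(); p,R,s=pose()
P=cloud(c)
print("tcp px",proj(c,p),"grasp px",proj(c,p-R[:,2]*.019))
for v in range(120,345,16):
    row=P[v]; m=(row[:,2]>.105)&(row[:,2]<.3)&(abs(row[:,0]-.575)<.045)
    u=np.where(m)[0]; print(v,[(int(i),*(1000*row[i]).round(0).astype(int)) for i in u[::max(1,len(u)//7)]])
S=shot("side"); Q=cloud(S); print("side tcp",proj(S,p))
m=(abs(Q[...,2]-.118)<.02)&(abs(Q[...,1]-.28)<.1)&(Q[...,0]>.5)&(Q[...,0]<.60)
q=Q[m]; 
for a in np.arange(.2,.36,.02):
    t=q[abs(q[:,1]-a)<.01]; print(a.round(2),len(t),np.median(t,0).round(3) if len(t) else "", np.percentile(t[:,2],[5,95]).round(3) if len(t) else "")
x=cv2.resize(S["color"][190:270,100:200],(500,400),interpolation=cv2.INTER_CUBIC)
cv2.imwrite("pics/m2.png",x[:,:,::-1])
E
```

```text
7.03 [0.5753 0.2823 0.099 ] yaw 91.95 F [ 0.5 -0.8 -0.7] op 0.0003 g 0.0
tcp px [249.8740013  223.68233295] grasp px [249.88426035 236.43036814]
120 [(240, np.int64(569), np.int64(342), np.int64(117)), (249, np.int64(573), np.int64(342), np.int64(123)), (258, np.int64(577), np.int64(342), np.int64(121)), (325, np.int64(608), np.int64(343), np.int64(121)), (334, np.int64(608), np.int64(344), np.int64(138)), (343, np.int64(611), np.int64(344), np.int64(143)), (352, np.int64(614), np.int64(345), np.int64(144)), (361, np.int64(618), np.int64(345), np.int64(143))]
136 [(239, np.int64(568), np.int64(334), np.int64(121)), (249, np.int64(573), np.int64(335), np.int64(124)), (259, np.int64(578), np.int64(335), np.int64(121)), (324, np.int64(609), np.int64(336), np.int64(121)), (335, np.int64(609), np.int64(338), np.int64(141)), (345, np.int64(612), np.int64(338), np.int64(143)), (355, np.int64(616), np.int64(338), np.int64(143))]
152 [(239, np.int64(569), np.int64(327), np.int64(120)), (256, np.int64(577), np.int64(327), np.int64(122)), (273, np.int64(585), np.int64(327), np.int64(121)), (290
[... 4633 characters left out ...]
nt64(604), np.int64(308), np.int64(224))]
344 [(97, np.int64(544), np.int64(302), np.int64(224)), (136, np.int64(551), np.int64(301), np.int64(223)), (175, np.int64(559), np.int64(303), np.int64(225)), (214, np.int64(567), np.int64(300), np.int64(221)), (282, np.int64(582), np.int64(297), np.int64(216)), (321, np.int64(589), np.int64(304), np.int64(225)), (360, np.int64(597), np.int64(304), np.int64(224)), (399, np.int64(605), np.int64(304), np.int64(225))]
side tcp [153.43036897 235.21351239]
0.2 0  
0.22 0  
0.24 0  
0.26 0  
0.28 16 [0.571 0.286 0.121] [0.115 0.124]
0.3 34 [0.571 0.299 0.12 ] [0.115 0.136]
0.32 38 [0.571 0.321 0.12 ] [0.116 0.123]
0.34 32 [0.574 0.334 0.12 ] [0.116 0.123]
```

View pics/m2.png

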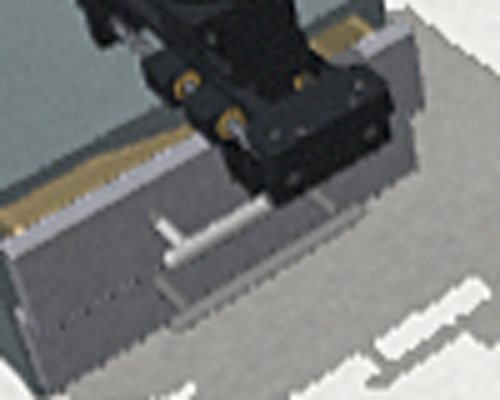

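The bar appears to sit between the fingers, yet the sensor reads shut with no grip force. A short 20 mm pull will show which is right.

```bash
python3 -m inch '[[0,-0.005,0,0,0,0],[0,-0.01,0,0,0,0],[0,-0.015,0,0,0,0],[0,-0.02,0,0,0,0],[0,-0.02,0,0,0,0]]'
python3 - <<'E'
from h import *
c=shot("wrist"); state(); P=cloud(c)
for v in (130,168,200,216):
    row=P[v]; m=(abs(row[:,2]-.121)<.004)&(row[:,0]>.53)&(row[:,0]<.6); print(v,np.percentile(row[m][:,0],[5,50,95]).round(4))
for v in (232,240,250): print(v,[(i,*(1000*P[v,i]).round(0).astype(int).tolist()) for i in range(220,282,4)])
m=(abs(P[...,2]-.143)<.003)&(abs(P[...,1]-.32)<.01); print("face edge",np.percentile(P[m][:,0],[5,95]))
E
```

```text
t: 7.7
position: [0.5548, 0.2817, 0.099]
eef_rot: [-0.0, 0.695, 0.719, -0.0]
wrist_force: [-1.2, 0.7, 0.8]
opening: 0.0008
grasp_force: 0.0
7.75 [0.5552 0.2816 0.0991] yaw 91.97 F [ 0.3  0.3 -1. ] op 0.0004 g 0.0
130 [0.5685 0.5729 0.5778]
168 [0.5691 0.5734 0.5781]
200 [0.5696 0.5741 0.5784]
216 [0.5697 0.574  0.5792]
232 [(220, 530, 236, 0), (224, 543, 292, 140), (228, 545, 292, 139), (232, 546, 292, 137), (236, 544, 236, 0), (240, 548, 237, 1), (244, 551, 236, -1), (248, 555, 237, 2), (252, 558, 237, 1), (256, 562, 236, -1), (260, 565, 237, 0), (264, 569, 237, 0), (268, 563, 293, 141), (272, 564, 293, 139), (276, 580, 238, 1), (280, 570, 286, 121)]
240 [(220, 542, 292, 148), (224, 543, 292, 148), (228, 545, 292, 148), (232, 547, 290, 143), (236, 548, 291, 145), (240, 550, 291, 145), (244, 552, 291, 145), (248, 554, 291, 144), (252, 555, 291, 144), (256, 557, 291, 145), (260, 559, 291, 145), (264, 561, 291, 143), (268, 562, 293, 148), (272, 564, 293, 149), (276, 566, 293, 149), (280, 567, 293, 149)]
250 [(220, 542, 292, 158), (224, 544, 292, 159), (228, 546, 293, 159), (232, 547, 291, 155), (236, 549, 291, 155), (240, 550, 291, 156), (244, 552, 291, 155), (248, 554, 292, 156), (252, 555, 291, 156), (256, 557, 291, 156), (260, 559, 291, 155), (264, 560, 291, 155), (268, 562, 292, 156), (272, 563, 293, 159), (276, 565, 293, 158), (280, 561, 314, 204)]
face edge [0.60909605 0.64366168]
```

The drawer did not move. The wrist depth shows the fingertips at z≈0.137, while the reported TCP is at 0.099. The real tips are therefore about 40 mm short of the reported TCP, and the fingers closed above the bar. I'll measure this offset.

```bash
python3 - <<'E'
from h import *
c=shot("wrist"); p,R,s=pose(); P=cloud(c); T=(P-p)@R   # tool frame
m=(T[...,2]<-.02)&(T[...,2]>-.09)&(abs(T[...,1])<.06)&(abs(T[...,0])<.03)
print("lowest pts (tool z)",np.sort(T[m][:,2])[-12:].round(4), "px rows",np.where(m)[0].min())
for u in (226,230,250,266,270,274):
    col=T[:,u]; k=np.where(m[:,u])[0][:4]; print(u,[(int(v),*(1000*col[v]).round(0).astype(int).tolist()) for v in k])
m=(T[...,0]>.025)&(abs(T[...,1])<.1)&(T[...,2]<-.06)&(T[...,2]>-.15); print("body", np.percentile(T[m],[2,50,98],axis=0).round(3).tolist())
# side view: lowest finger point
S=shot("side"); Q=(cloud(S)-p)@R; mm=(abs(Q[...,0])<.012)&(abs(Q[...,1])<.03)&(Q[...,2]>-.12)&(Q[...,2]<0.015)
print("side",np.histogram(Q[mm][:,2],bins=np.arange(-.1,.016,.01)), np.sort(Q[mm][:,2])[-15:].round(3))
E
```

```text
lowest pts (tool z) [-0.0202 -0.0202 -0.0202 -0.0202 -0.0201 -0.0201 -0.0201 -0.0201 -0.0201
 -0.0201 -0.0201 -0.02  ] px rows 182
226 [(232, 11, -11, -40), (233, 11, -11, -42), (234, 11, -11, -44), (235, 10, -11, -42)]
230 [(230, 11, -9, -38), (231, 11, -9, -39), (232, 11, -9, -40), (233, 12, -9, -43)]
250 [(233, 9, 0, -37), (234, 10, 0, -39), (235, 10, 0, -41), (236, 10, 0, -42)]
266 [(234, 9, 7, -38), (235, 10, 7, -40), (236, 10, 7, -42), (237, 9, 7, -42)]
270 [(231, 11, 9, -38), (232, 11, 9, -40), (233, 11, 9, -41), (234, 11, 9, -43)]
274 [(232, 11, 11, -40), (233, 11, 11, -41), (234, 11, 11, -42), (235, 11, 10, -43)]
body [[0.025, -0.05, -0.126], [0.031, 0.001, -0.122], [0.035, 0.052, -0.108]]
side (array([ 0,  0,  5, 15, 22, 17,  4,  8,  6,  0,  0]), array([-1.00000000e-01, -9.00000000e-02, -8.00000000e-02, -7.00000000e-02,
       -6.00000000e-02, -5.00000000e-02, -4.00000000e-02, -3.00000000e-02,
       -2.00000000e-02, -1.00000000e-02, -5.55111512e-17,  1.00000000e-02])) [-0.035 -0.023 -0.023 -0.023 -0.022 -0.022 -0.022 -0.021 -0.02  -0.02
 -0.019 -0.018 -0.018 -0.016 -0.011]
```

```bash
python3 -m inch '[[0,0,-0.01,0,0,0],[0,0.01,-0.01,0,0,0],[0,0.0195,-0.01,0,0,0],[0,0.0195,-0.01,0,0,0],[0,0.0195,0,0,0,0],[0,0.0195,0.015,0,0,0],[0,0.0195,0.027,0,0,0],[0,0.0195,0.034,0,0,0]]' 0.022
python3 -m inch '[[0,0,0,0,0,0],[0,0,0,0,0,0],[0,0,0,0,0,0],[0,0,0,0,0,0]]' 0 30
```

```text
t: 8.85
position: [0.574, 0.2819, 0.0635]
eef_rot: [-0.0, 0.695, 0.719, -0.001]
wrist_force: [-0.4, -0.5, -0.6]
opening: 0.022
grasp_force: 0.0
t: 9.35
position: [0.5746, 0.2823, 0.0648]
eef_rot: [-0.0, 0.695, 0.719, -0.0]
wrist_force: [0.8, 0.5, -7.0]
opening: 0.0101
grasp_force: 30.0
```

The bar is gripped. Now I'll pull.

```bash
python3 -m inch '[[0,-0.015,0,0,0,0],[0,-0.035,0,0,0,0],[0,-0.055,0,0,0,0],[0,-0.075,0,0,0,0],[0,-0.095,0,0,0,0],[0,-0.11,0,0,0,0],[0,-0.12,0,0,0,0],[0,-0.126,0,0,0,0]]'
python3 -m inch '[[0,-0.002,0,0,0,0],[0,-0.004,0,0,0,0],[0,-0.006,0,0,0,0],[0,-0.008,0,0,0,0],[0,-0.008,0,0,0,0]]'
```

```text
t: 10.35
position: [0.4483, 0.2784, 0.0648]
eef_rot: [-0.0, 0.695, 0.719, 0.0]
wrist_force: [0.2, 4.8, -14.8]
opening: 0.0098
grasp_force: 29.8
t: 10.98
position: [0.4457, 0.2785, 0.065]
eef_rot: [0.001, 0.696, 0.718, 0.004]
wrist_force: [13.4, 6.9, -27.9]
opening: 0.0099
grasp_force: 29.6
```

The stop is reached: the force rose at 129 mm of travel. I'll release, lift and look into the drawer.

```bash
python3 -m inch '[[0,0,0,0,0,0],[0,0,0,0,0,0],[0,0,-0.02,0,0,0],[0,0,-0.06,0,0,0],[0,0,-0.11,0,0,0],[-0.02,0.04,-0.16,0,0,0],[-0.04,0.07,-0.21,0,0,0],[-0.06,0.1,-0.25,0,0,0]]' 0.022
python3 -m inch '[[0,0,0,0,0,0],[0,0,0,0,0,0],[0,0,0,0,0,0]]' 0.04
python3 - <<'E'
from h import *
c=shot("wrist"); save(c,"w_drw.png"); P=cloud(c); z=P[...,2]; state()
for r in nets.trace("cover",c)[:2]:
    m=r["region"]; print(r["confidence"],r["point"],m.sum(),np.nanmedian(P[m],0).round(4),cv2.minAreaRect((P[m][:,:2]*1000).astype(np.float32)))
m=(z>.09)&(z<.15)&(P[...,0]<.66)&(P[...,0]>.42)
for lo,hi in [(.0945,.102),(.106,.114),(.129,.14)]:
    mm=(m&(z>lo)&(z<hi)&(P[...,0]>.49)&(c["color"].astype(int).ptp(-1) if False else (c["color"].max(-1).astype(int)-c["color"].min(-1)<35))).astype(np.uint8)
    k,l,st,_=cv2.connectedComponentsWithStats(mm)
    for i in np.argsort(-st[1:,4])[:2]+1:
        if st[i,4]>30: q=P[l==i]; print(lo,st[i,4],cv2.minAreaRect((q[:,:2]*1000).astype(np.float32)),np.median(q[:,2]))
mf=(abs(z-.143)<.004)&(abs(P[...,1]-.28)<.05)&(P[...,0]<.52); print("face",np.percentile(P[mf][:,0],[3,97]))
E
```

```text
t: 11.98
position: [0.5437, 0.2204, 0.3181]
eef_rot: [0.001, 0.695, 0.719, 0.001]
wrist_force: [0.6, 0.8, 0.2]
opening: 0.0221
grasp_force: 0.0
t: 12.35
position: [0.5412, 0.2217, 0.3139]
eef_rot: [-0.0, 0.694, 0.72, -0.001]
wrist_force: [0.6, 0.7, -0.2]
opening: 0.0401
grasp_force: 0.0
12.4 [0.5414 0.2216 0.3139] yaw 92.06 F [ 0.1 -0.   0.2] op 0.04 g 0.0
0.69 [291.2, 133.3] 4532 [0.5856 0.259  0.0994] ((587.0825805664062, 254.38812255859375), (109.3058090209961, 57.02914810180664), 74.60686492919922)
0.29 [227.9, 350.1] 1763 [ 0.52   -0.1163  0.0107] ((515.8250732421875, -126.20171356201172), (129.52569580078125, 48.0352897644043), 4.046716690063477)
0.0945 2228 ((587.5208129882812, 254.8518524169922), (108.15876007080078, 56.17816925048828), 77.3768539428711) 0.09789606760660047
0.0945 296 ((575.7102661132812, 388.0660095214844), (158.14356994628906, 14.401028633117676), 6.871688365936279) 0.09819095810427844
0.106 1574 ((587.638427734375, 254.9209442138672), (59.979766845703125, 46.344032287597656), 77.40093231201172) 0.10988685962676714
0.106 345 ((573.343994140625, 387.8104553222656), (155.85598754882812, 21.100032806396484), 9.749849319458008) 0.11020814448384508
0.129 505 ((587.505615234375, 254.99778747558594), (39.82978439331055, 14.119157791137695), 77.20316314697266) 0.13382398890526415
0.129 34 ((648.447509765625, 157.50189208984375), (12.596954345703125, 2.349559783935547), 80.8971939086914) 0.13381115739461452
face [0.48021143 0.49508141]
```

View pics/w_drw.png

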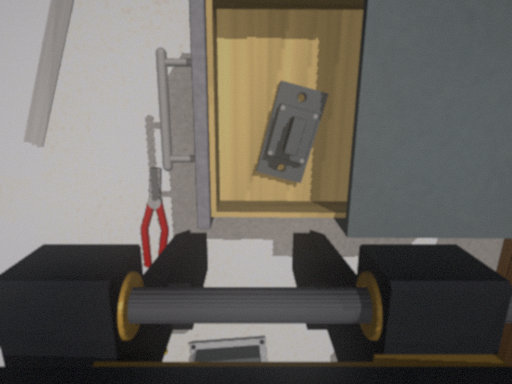

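The drawer is open with the cover at (291,133), and the fin is visible. Its centre is (0.5876, 0.2549) and the long axis is at 77.3°. The heights (98, 110 and 134 mm) match the description.

```bash
python3 - <<'E'
from h import *
tgt([.5876,.2549,.077],77.3)
E
```

```text
d [0.0318 0.0475 0.237 ] rv [-0.0016  0.0009  0.2575]
```

```bash
python3 -m inch '[[0.015,0.025,0.02,0,0,0.13],[0.032,0.0475,0.05,0,0,0.2575],[0.032,0.0475,0.09,0,0,0.2575],[0.032,0.0475,0.13,0,0,0.2575],[0.032,0.0475,0.165,0,0,0.2575],[0.032,0.0475,0.195,0,0,0.2575],[0.032,0.0475,0.215,0,0,0.2575],[0.032,0.0475,0.23,0,0,0.2575]]' 0.04
python3 -m inch '[[0,0,0.003,0,0,0],[0,0,0.006,0,0,0],[0,0,0.006,0,0,0]]'
```

```text
t: 13.45
position: [0.5889, 0.2549, 0.0841]
eef_rot: [-0.0, 0.781, 0.624, -0.0]
wrist_force: [0.4, 0.3, 0.8]
opening: 0.0399
grasp_force: 0.0
t: 13.82
position: [0.5896, 0.255, 0.0796]
eef_rot: [0.0, 0.782, 0.624, 0.001]
wrist_force: [0.2, -0.1, 0.9]
opening: 0.0397
grasp_force: 0.0
```

```bash
python3 -c "
from h import *
state(); tgt([.5876,.2549,.077],77.3)"
```

```text
13.82 [0.5896 0.255  0.0796] yaw 77.2 F [ 0.2 -0.1  0.9] op 0.0397 g 0.0
d [-0.0005 -0.002   0.0026] rv [ 0.0008 -0.0006 -0.0018]
```

```bash
python3 -m inch '[[0,-0.002,0.002,0,0,0],[0,-0.002,0.002,0,0,0]]'
python3 -m inch '[[0,0,0,0,0,0],[0,0,0,0,0,0],[0,0,0,0,0,0],[0,0,0,0,0,0],[0,0,0,0,0,0]]' 0 50
python3 -m inch '[[0,0,-0.01,0,0,0],[0,0,-0.03,0,0,0],[0,0,-0.06,0,0,0],[0,0,-0.1,0,0,0],[0,0,-0.14,0,0,0],[0,0,-0.16,0,0,0],[0,0,-0.16,0,0,0]]'
python3 - <<'E'
from h import *
state()
tgt([.518,-.146,.235],7.35)
c=shot("wrist"); p,R,s=pose(); T=(cloud(c)-p)@R; cl=c["color"]
r=nets.trace("cover",c); print(r[0]["confidence"],r[0]["point"],np.nanmedian(T[r[0]["region"]],0)) if r else None
print(np.histogram(T[(abs(T[...,0])<.07)&(abs(T[...,1])<.04)][:,2],bins=np.arange(-.06,.03,.004)))
cv2.imwrite("pics/w_hold.png",cl[:,:,::-1])
E
```

```text
t: 14.08
position: [0.5871, 0.2553, 0.0771]
eef_rot: [-0.0, 0.781, 0.624, 0.0]
wrist_force: [-0.6, 0.3, 0.1]
opening: 0.0401
grasp_force: 0.0
t: 14.7
position: [0.5874, 0.2552, 0.0771]
eef_rot: [0.0, 0.782, 0.624, 0.0]
wrist_force: [0.2, 0.2, 0.6]
opening: 0.0132
grasp_force: 50.0
t: 15.58
position: [0.5879, 0.2556, 0.2386]
eef_rot: [0.0, 0.782, 0.624, 0.001]
wrist_force: [0.1, 0.1, -1.9]
opening: 0.0134
grasp_force: 50.0
15.57 [0.5879 0.2556 0.2386] yaw 77.19 F [ 0.1  0.1 -1.9] op 0.0134 g 50.00003596767783
d [-0.4071  0.0209  0.003 ] rv [ 1.000e-03 -2.800e-03  1.219e+00]
0.76 [250.1, 191.9] [ 2.86098779e-02  4.68781405e-05 -2.42111867e-02]
(array([2444,  383,  323,  300,  251,  196, 3646,  181,  334, 6481,  105,
         63,    0,    0,    0,    0,    0,    0,    0,    0,    0,    0]), array([-6.00000000e-02, -5.60000000e-02, -5.20000000e-02, -4.80000000e-02,
       -4.40000000e-02, -4.00000000e-02, -3.60000000e-02, -3.20000000e-02,
       -2.80000000e-02, -2.40000000e-02, -2.00000000e-02, -1.60000000e-02,
       -1.20000000e-02, -8.00000000e-03, -4.00000000e-03,  5.55111512e-17,
        4.00000000e-03,  8.00000000e-03,  1.20000000e-02,  1.60000000e-02,
        2.00000000e-02,  2.40000000e-02,  2.80000000e-02]))
```

View pics/w_hold.png

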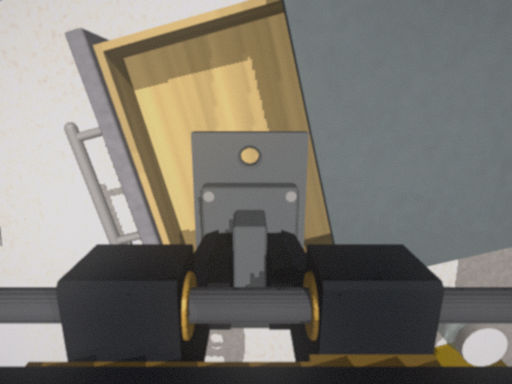

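The cover is held squarely by its fin, with the plate hole at (250,156). I'll measure its offset in the tool frame.

```bash
python3 - <<'E'
from h import *
c=shot("wrist"); p,R,s=pose(); T=(cloud(c)-p)@R
m=(T[...,2]>-.026)&(T[...,2]<-.019)&(abs(T[...,0])<.08)&(abs(T[...,1])<.05)
q=T[m]; f=q[q[:,0]>.035]
print("z",np.median(f[:,2]),"x max",np.percentile(f[:,0],[97,99.5]),"y",np.percentile(f[:,1],[.5,99.5]))
e=[(T[v,:,0][m[v]].mean(),T[v,:,1][m[v]].min(),T[v,:,1][m[v]].max()) for v in range(140,180,6)]
print(np.round(e,4).tolist())
H=np.array(c["hand_eye"]); z0=np.median(f[:,2])
sub=c["color"][140:172,232:268].astype(int); hm=(sub[...,0]-sub[...,2])>35
v,u=np.where(hm); u0,v0=(u.min()+u.max())/2+232,(v.min()+v.max())/2+140; print(hm.sum(),u0,v0)
d=H[:3,:3]@np.array([(u0-c["cx"])/c["f"],(v0-c["cy"])/c["f"],1]); print("hole",H[:3,3]+d*(z0-H[2,3])/d[2])
J=np.load("jig.npz"); P=J["P"]
m=(P[...,2]>.0475)&(P[...,2]<.062)&(abs(P[...,0]-.52)<.07)&(abs(P[...,1]+.145)<.05)
k,l,st,_=cv2.connectedComponentsWithStats(m.astype(np.uint8))
for i in range(1,k): print(st[i,4],P[l==i].mean(0).round(4),P[l==i].max(0).round(4))
E
```

```text
z -0.021383984744492095 x max [0.05370055 0.05404925] y [-0.02801499  0.0274377 ]
[[0.0503, -0.028, 0.0272], [0.0475, -0.0284, 0.0275], [0.0446, -0.0279, 0.0275], [0.0416, -0.0283, 0.0277], [0.0387, -0.0281, 0.0272], [0.0357, -0.0276, 0.0274], [0.0327, -0.0279, 0.0276]]
230 249.5 155.5
hole [ 0.04280147 -0.00033047 -0.02138398]
29 [ 0.5594 -0.1412  0.0533] [ 0.5626 -0.1377  0.0567]
23 [ 0.4768 -0.1515  0.0536] [ 0.4796 -0.149   0.0569]
```

```bash
python3 -m inch '[[-0.04,0.002,0,0,0,0.12],[-0.09,0.005,0,0,0,0.28],[-0.14,0.008,0,0,0,0.44],[-0.19,0.01,0,0,0,0.6],[-0.24,0.012,0,0,0,0.76],[-0.3,0.015,0,0,0,0.92],[-0.35,0.018,0,0,0,1.08],[-0.39,0.02,0,0,0,1.2]]'
python3 -m inch '[[-0.005,-0.014,0.03,0,0,0.019],[-0.005,-0.014,0.07,0,0,0.019],[-0.005,-0.014,0.11,0,0,0.019],[-0.005,-0.014,0.11,0,0,0.019],[-0.005,-0.014,0.11,0,0,0.019]]'
python3 -c "
from h import *
state(); tgt([.5177,-.1465,.064],7.3)"
```

```text
t: 16.73
position: [0.5186, -0.1319, 0.2355]
eef_rot: [-0.0, 0.998, 0.071, -0.001]
wrist_force: [-0.5, 0.0, -2.0]
opening: 0.0133
grasp_force: 50.0
t: 17.35
position: [0.5138, -0.1164, 0.1276]
eef_rot: [-0.0, 0.998, 0.064, 0.0]
wrist_force: [0.3, -0.5, -0.7]
opening: 0.0136
grasp_force: 50.0
17.35 [ 0.5138 -0.1164  0.1276] yaw 7.36 F [ 0.3 -0.5 -0.7] op 0.0136 g 50.00002210959792
d [-0.      0.0303  0.0636] rv [-0.     -0.0004  0.001 ]
```

```bash
python3 -m inch '[[0,0.015,0,0,0,0],[0,0.0303,0,0,0,0],[0,0.0303,0.02,0,0,0],[0,0.0303,0.045,0,0,0],[0,0.0303,0.06,0,0,0],[0,0.0303,0.06,0,0,0],[0,0.0303,0.06,0,0,0]]'
python3 - <<'E'
from h import *
state(); tgt([.5177,-.1465,.054],7.3)
c=shot("wrist"); p,R,s=pose(); P=cloud(c); z=P[...,2]
# jig base plate front (+x) edges visible?
m=(z>.004)&(z<.013)&(abs(P[...,0]-.52)<.1)&(abs(P[...,1]+.146)<.07)
q=P[m]; print(len(q)); 
if len(q): Q=(q-[.518,-.1462,0])@np.array([[np.cos(np.radians(7.3)),-np.sin(np.radians(7.3)),0],[np.sin(np.radians(7.3)),np.cos(np.radians(7.3)),0],[0,0,1]]); print(np.percentile(Q,[1,50,99],axis=0).round(4).tolist())
a=c["color"]; S=shot("side"); b=S["color"][165:225,235:320]
cv2.imwrite("pics/hover.png",np.hstack([cv2.resize(a,(400,300)),cv2.resize(b,(400,300),interpolation=cv2.INTER_CUBIC)])[:,:,::-1])
E
```

```text
t: 18.23
position: [0.5179, -0.1469, 0.0678]
eef_rot: [0.0, 0.998, 0.064, 0.001]
wrist_force: [0.5, 0.8, -1.1]
opening: 0.0137
grasp_force: 50.0
18.23 [ 0.5179 -0.1469  0.0678] yaw 7.34 F [ 0.5  0.8 -1.1] op 0.0137 g 49.999976344406605
d [-0.0002 -0.0004  0.0138] rv [ 0.0005 -0.0012  0.0007]
2105
[[0.026, -0.0394, 0.0063], [0.0587, -0.0006, 0.0081], [0.0647, 0.0392, 0.0112]]
```

View pics/hover.png

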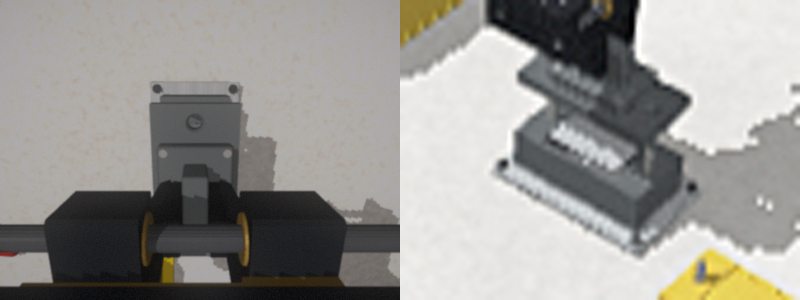

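The cover hovers aligned over the jig, with the dowel visible through the hole at (195,121). I'll lower it and watch the force.

```bash
python3 -m inch '[[-0.0002,-0.0004,0.01,0,0,0],[-0.0002,-0.0004,0.018,0,0,0],[-0.0002,-0.0004,0.022,0,0,0],[-0.0002,-0.0004,0.025,0,0,0],[-0.0002,-0.0004,0.028,0,0,0],[-0.0002,-0.0004,0.031,0,0,0],[-0.0002,-0.0004,0.031,0,0,0]]' - 60
```

```text
t: 19.2
position: [0.5178, -0.1463, 0.036]
eef_rot: [0.0, 0.998, 0.064, 0.001]
wrist_force: [3.4, -1.3, -3.5]
opening: 0.0136
grasp_force: 60.0
```

```bash
python3 -m inch '[[0,0,0.002,0,0,0],[0,0,0.004,0,0,0],[0,0,0.006,0,0,0],[0,0,0.008,0,0,0],[0,0,0.0095,0,0,0],[0,0,0.0095,0,0,0]]'
```

```text
t: 19.95
position: [0.518, -0.1464, 0.0275]
eef_rot: [0.0, 0.998, 0.064, 0.001]
wrist_force: [1.0, -0.5, 9.5]
opening: 0.0133
grasp_force: 60.0
```

```bash
python3 -m inch '[[0,0,0.001,0,0,0],[0,0,0.002,0,0,0],[0,0,0.003,0,0,0],[0,0,0.003,0,0,0]]'; python3 -m inch '[[0,0,0.001,0,0,0],[0,0,0.002,0,0,0],[0,0,0.002,0,0,0]]'
```

```text
t: 20.45
position: [0.5181, -0.1464, 0.0269]
eef_rot: [0.001, 0.998, 0.064, 0.001]
wrist_force: [-6.4, 2.3, 36.7]
opening: 0.0135
grasp_force: 60.0
t: 20.82
position: [0.5181, -0.1464, 0.0268]
eef_rot: [0.001, 0.998, 0.064, 0.001]
wrist_force: [-14.4, 2.9, 60.0]
opening: 0.0138
grasp_force: 60.0
```

It met hard contact at the expected height. I'll ease the push to about 35 N and verify the closure, the drawer and the bystanders.

```bash
python3 -m inch '[[0,0,-0.001,0,0,0],[0,0,-0.002,0,0,0],[0,0,-0.002,0,0,0]]'
python3 - <<'E'
from h import *
c=shot("wrist"); p,R,s=pose(); P=cloud(c); T=(P-p)@R; state(); print("tilt",R[:,2].round(4))
m=(T[...,0]>.034)&(T[...,0]<.053)&(abs(T[...,1])<.026)&(P[...,2]>.03)&(P[...,2]<.056); print("plate top z",np.percentile(P[m][:,2],[10,50,90]))
S=shot("scene"); Q=cloud(S)
mf=(abs(Q[...,2]-.143)<.004)&(abs(Q[...,1]-.28)<.05)&(Q[...,0]<.55)&(Q[...,0]>.4); print("face",np.percentile(Q[mf][:,0],[3,97]))
for k in ["pliers","canister","jar","mouse"]:
    r=nets.trace(k,S); print(k,r[0]["point"] if r else None)
b=shot("side"); b=b["color"][165:225,235:320]
cv2.imwrite("pics/end.png",np.hstack([cv2.resize(S["color"],(400,300)),cv2.resize(b,(400,300),interpolation=cv2.INTER_CUBIC)])[:,:,::-1])
E
```

```text
t: 21.2
position: [0.5181, -0.1464, 0.0269]
eef_rot: [0.001, 0.998, 0.064, 0.001]
wrist_force: [-7.1, 2.1, 36.5]
opening: 0.0135
grasp_force: 60.0
21.25 [ 0.5181 -0.1464  0.0268] yaw 7.34 F [-6.8  1.6 36.9] op 0.0132 g 60.00438138842583
tilt [ 0.0018 -0.0013 -1.    ]
plate top z [0.04707937 0.04797092 0.04890258]
face [0.483663   0.49879027]
pliers [332.3, 215.8]
canister [227.9, 239.1]
jar [196.8, 252.1]
mouse None
```

View pics/end.png

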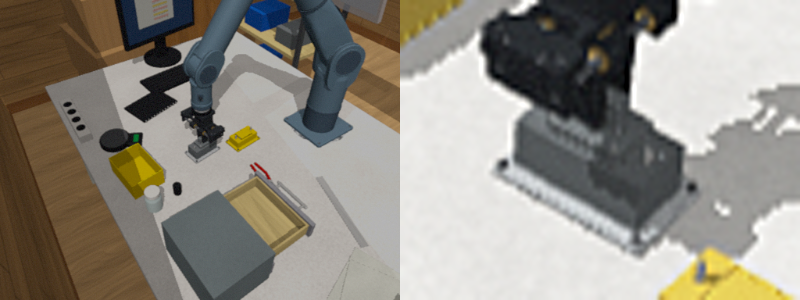

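The cover is shut: the plate top is at 48.0 mm against 48 expected, and no gap shows at the right. The drawer is still open and the bystanders look undisturbed. Handing in.

```bash
python3 -c "
from plant import arm
print(arm.close_job())"
```

```text
the job is handed in; nothing more can be done
None
```

The drawer is pulled out to its stop and left open, and the cover sits on the dowels of the grey jig, held shut by the gripper at about 37 N; the job was handed in at about 21 s, with the pliers seeming undisturbed (now mostly hidden by the drawer), the canister and jar unmoved, and the mouse hidden from the last camera check.

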